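# Shut and latch the battery hatch of the diver intercom

### The job

The battery hatch on the sloping panel of the diver intercom stands open with its wing knob turned out, so that the cam tongue under it would catch on the rim. Turn the wing knob back so that the tongue clears the rim, press the hatch fully shut against its sprung pad, and while it is held down turn the knob clockwise all the way so that the tongue swings behind the lower rim and the hatch stays shut when you let go. Leave the gear lying close around the intercom where it is.

Things in the scene. Friction and masses are not known exactly. Their poses are not given: they have to be found in the camera images.
- unit: Diver intercom: fixed black wedge-shaped case 340 mm wide, 260 deep, 185 high (212 with the handle at its back); place and yaw vary. Origin: centre of its underside, x pointing away from the robot. Its low front is 70 mm high. On the panel, round dials and sockets up to 15 mm high stand left of the hatch (panel y above 87 mm), a flat speaker right of it.
- face: Fixed aluminium panel of the intercom, sloping 27 degrees, low edge towards the robot. Origin: centre of its outer surface, 127 mm above the table; x up the slope, y to the left seen from the robot, z out of it (27 degrees from vertical, leaning to the robot). 5 mm thick (z -5 to 0). Bay opening under the hatch: x -68 to 60, y -65 to 65 mm; its edge at x -68 is the lower rim.
- hinge (a point): Middle of the hatch's hinge line, on the hatch's middle plane, at x 80, y 0, z 3 mm of the panel. The hinge line runs along the panel's y at the hatch's upper edge. Its axes turn with the hatch and equal the panel's when shut.
- hatch (a joint): Opening of the hatch, an aluminium plate 160 (hinge to free edge) x 150 x 5 mm: 0 shut, 0.3 to 0.6 rad at the start, at most 0.9; opening lifts the edge near the robot. Stiff hinge (0.3 N m): it stays where left, but below 0.12 rad a sprung pad lifts it: full shut takes about 11 N at the knob, unlatched it returns to about 0.1. The tongue passes under the rim only below 0.02.
- wing (a point): Grip point of the wing knob, on its axis, 130 mm from the hinge line, 30 mm above the hatch's middle plane (its outer face is 2.5 above that). Black upright bar 10 mm thick, gripped on its flat sides; 8.5 to 42 mm above that plane, ends 18 mm from the axis, but one longer arm (37 mm, upper 20 mm of height) points as the tongue does. Axes: z out of the hatch, -y along that arm, x across the flats.
- knob (a joint): Turn of the knob (rad), growing clockwise seen from outside. At 0 the longer arm and tongue point to the panel's right (panel -y), tongue clear of the rim (clear below about 0.35); at 1.57 down the slope (panel -x), tongue 16 mm past the rim's edge. Stops at 0 and 1.6. Friction 0.05 N m holds it where left. 0.95 to 1.5 at the start. Under it, a boss 22 mm across, 6 high on the hatch.
- tongue_tip (a point): Tip of the steel cam tongue under the hatch, 34 mm from the knob's axis, 13.5 mm below the hatch's middle plane; tongue 14 mm wide, 4 thick. With the hatch fully shut the tongue's upper side runs 3.5 mm behind the panel's back, so the latched hatch rises a little (about 0.025 rad) when let go.
- spare_battery: Bystander, loose, to be left alone: spare battery: upright black block 75 x 50 x 100 mm with a pale band, origin at the centre of its underside.
- torch: Bystander, loose, to be left alone: black diving torch lying flat, 150 mm long, 46 mm high, origin under its middle.
- wrench: Bystander, loose, to be left alone: steel wrench 170 mm long lying on the table, origin under its middle, along its x.
- gauge: Bystander, loose, to be left alone: round rubber pressure gauge 70 mm across, 26 mm high, origin at the centre of its underside.

How it is judged:
By the outcome, as a careful person would: the job done as asked, in the order asked, and still so for the second after the job is handed in, with the robot touching nothing.
It also fails if it takes over 40 s, if anything falls off the work surface, if the arm or the gripper's body presses on something with over 40 N, if the wrist force passes 120 N, or if a joint passes its speed limit or range.

### The arm

A 6-joint arm with a two-finger parallel gripper is mounted at the origin on the work surface. World frame = base frame: x ahead of the robot, y to its left, z up, the work surface at z = 0. Lengths are in m, angles in rad, forces in N, time in s.
With the tool pointing down it reaches from about 0.375 to 0.975 m from the base axis. Payload 3.8 kg.
Tool frame: the origin (TCP) lies on the mounting face of the last link; the fingertips stand 173 mm ahead of it and the grasp point (between the pads) lies 155 mm ahead of it; z points along the fingers, y is the line along which they close (so a half turn about z gives the same grasp; the last joint's range is limited). The gripper opens to 85 mm and grips with 20 to 120 N. Pads are 22 mm wide; open, the fingers measure 114 mm over their backs; the gripper's body (76 mm by 85 mm) begins 54 mm behind the grasp point. The pads swing forward as they close: fully open they stand 13 mm farther back than shut.
Start: joints at [-1.231, 0.264, 1.604, -0, 1.274, -0.037], TCP at [0.248, -0.628, 0.405] pointing down, gripper open.
Joint ranges: [-2.63, 2.63], [-0.94, 2.18], [0.31, 2.57], [-1.31, 4.45], [0, 2.66], [-2.55, 2.55]. Speed limits (rad/s): [2.57, 2.57, 3.14, 3.14, 3.14, 3.14].

### API

Orientations are given as a rotation vector (axis times angle).
In Python, from workcell import bot gives the robot as it stands.
- The arm moves only by the tool drive_tool, never from a script. Its argument "increments" is a list of rows, each an object with "delta_pos": the shift along the tool's x, y, z in mm, a list of three; "turn": the turn about the tool's z in rad; "jaw": the opening, from -1 (shut) to 1 (fully open). A call has 1 to 8 rows; each row shifts and turns the commanded pose from where the row before left it, along the tool's axes as they then stand; what a row does not reach is not made up. A row lasts 1/12 s, in which the tool goes at most 41.7 mm and 7.16 degrees, less where a joint would pass 70% of its speed; a pose out of reach is approached as far as the arm can. A call is refused whole if a number of a shift passes 41.7 or a number of a turn 0.125, either way. A call with a gripper value outside its range is refused whole. The fingers move at their own pace and stop on an object; "grip_force" is the grip in N (left out, the last holds). Time passes only in rows, so rows that do not move let the fingers close. It gives the time, the measured TCP pose, the force, the opening and the grip force at its end, in the units of the state.
- bot.read_state(): the state, without advancing time (a new reading comes with each control period).
- bot.read_camera(name): name is "scene" or "top" or "wrist"; returns a dict with "pixels" (420x560x3 uint8, red, green, blue), "fovy" (degrees; the focal length in pixels is half the picture's height over the tangent of half this angle, whatever the lens; pixels are square), "cx", "cy" (the principal point, pixels), "camera_from_world" (4x4, takes a point from world to camera coordinates); the wrist camera has in their place "hand_eye" (4x4, takes a point from camera to tool coordinates, whose origin is the TCP and whose axes are the flange's). Camera axes: x right, y down, z forward; pixel columns grow to the right and rows downward; lengths in m; the calibration is good to about 2 mm. A picture is of the moment at which its call begins: read the wrist's pose just before it. There is no depth.
- bot.finish_job(): hands the job in; it is judged then, once.
The state is a dict: "time": time; "q": joint angles; "joint_vel": joint speeds; "joint_torque": joint torques, N m; "tool_pos": TCP position; "tcp_rot": TCP orientation; "wrist_force": force on the tool from outside, world axes, zero at the start; "torque": the same for the moment, N m; "width": opening from 0.0 (shut) to 1.0 (fully open); "grip_force": force on a finger pad.
Only numpy, scipy, OpenCV 4.12 (cv2) and the standard library are available. Lean on these libraries where they do the work, as an engineer would, in place of code of your own. Each camera call takes 0.05 s, during which the arm holds its last target. There are 200 camera calls.

## Working session

There is one attempt and no reset: what is moved stays moved. The work goes in short steps, Python scripts to look and compute and a tool call to move; the robot and the scene stay as the last step left them, time stands still between calls to the robot, and variables do not carry over. Pictures are saved under pics/ and viewed, at most 10 in all, crops included, and the job is handed in when it is done.

Besides the shell and the picture viewer there is one more tool, called after "Request:" by a JSON object that holds its "method" and its "body". drive_tool: Moves the arm, as the interface text tells. Its arguments: {"type":"object","properties":{"increments":{"type":"array"},"grip_force":{"type":"number"}},"required":["increments"]}

```bash
mkdir -p pics; ls; python3 - <<'E'
from workcell import bot
import cv2,pickle
s=bot.read_state();print({k:s[k] for k in('time','tool_pos','tcp_rot','wrist_force','width')})
d={}
for n in('scene','top'):
    c=bot.read_camera(n);d[n]=c
    cv2.imwrite(f'pics/{n}0.png',c['pixels'][:,:,::-1]);print(n,c['fovy'],c['cx'],c['cy'],c['camera_from_world'])
pickle.dump(d,open('c0.pkl','wb'))
E
```

```text
pics
{'time': 0.0, 'tool_pos': array([ 0.24823189, -0.62731707,  0.40335147]), 'tcp_rot': array([-3.08380562e+00, -5.87946001e-01,  5.47946431e-04]), 'wrist_force': array([ 0.06817435, -0.53169643,  0.56170057]), 'width': 0.995884390576799}
scene 57.14478227051984 276.28992928990317 211.1237196284291 [[-5.17703747e-02  9.98647685e-01  4.75698947e-03  1.23139830e-03]
 [ 8.60295956e-01  4.70161784e-02 -5.07622248e-01 -4.35023112e-01]
 [-5.07159438e-01 -2.21873752e-02 -8.61566611e-01  1.23694345e+00]
 [ 0.00000000e+00  0.00000000e+00  0.00000000e+00  1.00000000e+00]]
top 49.894272818673294 280.0656009589481 205.9069252637744 [[ 0.02844584 -0.99947116  0.01575522  0.00458093]
 [-0.99007659 -0.03034145 -0.13721419  0.59031964]
 [ 0.13761966 -0.0116957  -0.99041609  1.12059221]
 [ 0.          0.          0.          1.        ]]
```

View pics/scene0.png

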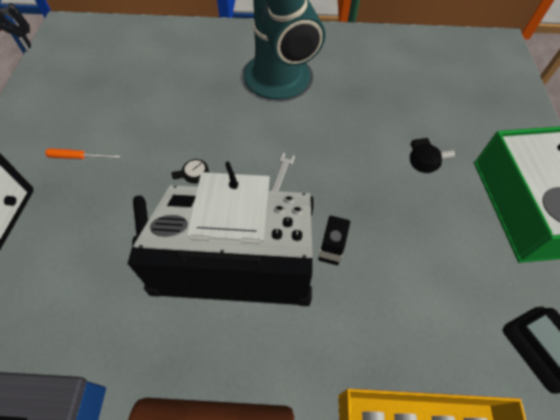

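View pics/top0.png

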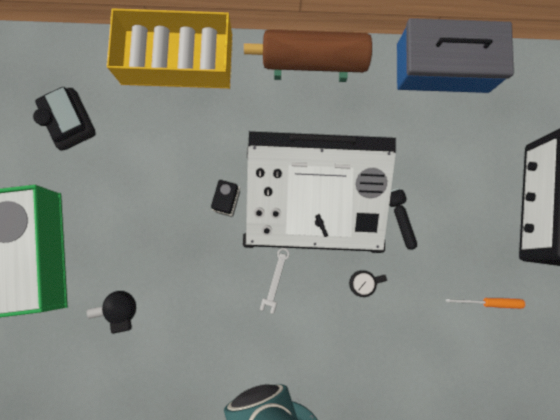

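```bash
python3 - <<'E'
import pickle,cv2,numpy as np
d=pickle.load(open('c0.pkl','rb'))
a=d['scene']['pixels'][140:310,120:360,::-1];b=d['top']['pixels'][120:270,235:425,::-1]
a=cv2.resize(a,None,fx=3.33,fy=3.33,interpolation=cv2.INTER_CUBIC)
b=cv2.resize(b,None,fx=4,fy=4,interpolation=cv2.INTER_CUBIC)
cv2.imwrite('pics/a1.png',a);cv2.imwrite('pics/b1.png',b);print(a.shape,b.shape)
E
```

```text
(566, 799, 3) (600, 760, 3)
```

View pics/a1.png

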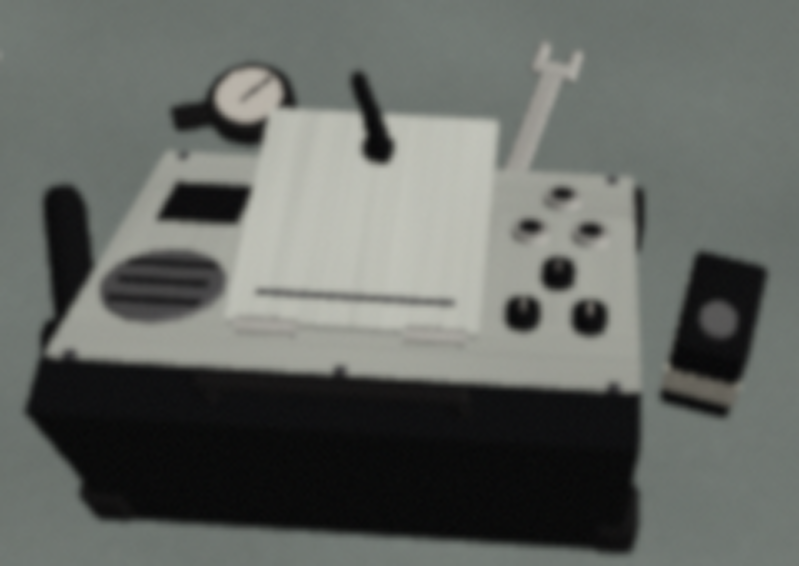

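View pics/b1.png

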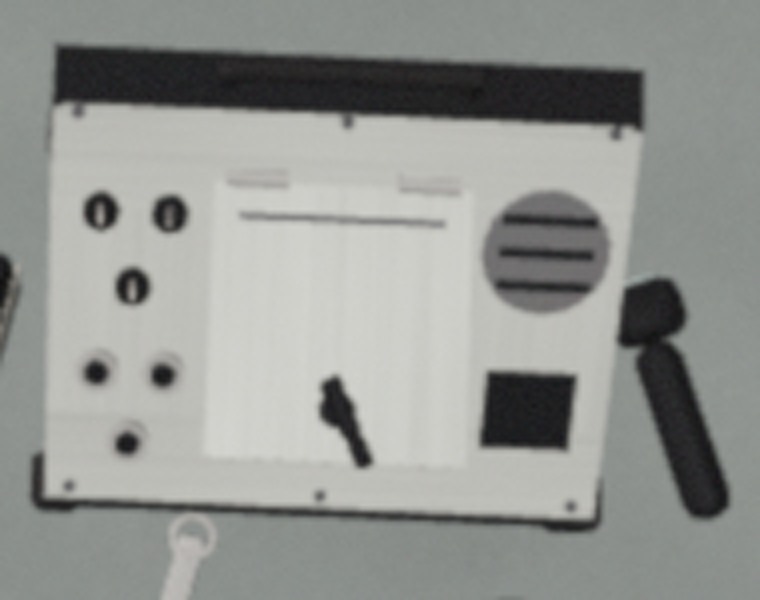

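```bash
cat > h.py <<'E'
import numpy as np
from scipy.spatial.transform import Rotation as R
def face(p):  # p: unit-face x,y,yaw
    return R.from_euler('z',p[2])*R.from_euler('y',-27,degrees=True), np.array([p[0],p[1],.127])
def hatch2w(p,th,P):
    Rf,t=face(p); H=Rf*R.from_euler('y',th)   # open lifts -x side
    return H.apply(P)+Rf.apply([.08,0,.003])+t, H
def proj(c,X):
    T=c['camera_from_world'];f=210/np.tan(np.radians(c['fovy'])/2)
    Y=np.atleast_2d(X)@T[:3,:3].T+T[:3,3];return Y[:,:2]/Y[:,2:]*f+[c['cx'],c['cy']]
def arm(k,r,h): # point in hatch frame along long arm at knob k
    return np.array([-.13-r*np.sin(k),-r*np.cos(k),h])
E
cat > fit.py <<'E'
import pickle,numpy as np
from h import *
from scipy.optimize import least_squares
d=pickle.load(open('c0.pkl','rb'))
S=lambda u,v:np.array([u/3.329+120,v/3.329+140])
T=lambda u,v:np.array([u/4+235,v/4+120])
fo=[('scene',S(45,355),1,-1),('scene',S(640,390),1,1),('scene',S(165,152),-1,-1),('scene',S(633,180),-1,1),
('top',T(57,103),1,1),('top',T(642,128),1,-1),('top',T(47,500),-1,1),('top',T(598,520),-1,-1)]
sc=[('scene',S(68,356),1,-1),('scene',S(340,371),1,0),('scene',S(613,388),1,1),('scene',S(182,156),-1,-1),('scene',S(612,180),-1,1),
('top',T(78,111),1,1),('top',T(348,122),1,0),('top',T(616,132),1,-1),('top',T(69,486),-1,1),('top',T(320,496),-1,0),('top',T(571,507),-1,-1)]
ha=[('scene',S(272,108),-.16,-.075),('scene',S(498,122),-.16,.075),('top',T(203,458),-.16,.075),('top',T(467,467),-.16,-.075),
('scene',S(228,318),0,-.075),('scene',S(478,332),0,.075),('top',T(215,180),0,.075),('top',T(473,188),0,-.075)]
kn=[('scene',S(358,75),.037,.04),('top',T(364,464),.037,.04),('top',T(333,380),-.018,.04)]
def res(q):
    p,th,k,hx,hy,sx,sy=q[:3],*q[3:]
    Rf,t=face(p);o=[]
    for c,u,a,b in fo:o.append(proj(d[c],Rf.apply([a*hx,b*hy,0])+t)[0]-u)
    for c,u,a,b in sc:o.append(proj(d[c],Rf.apply([a*sx,b*sy,.001])+t)[0]-u)
    for c,u,x,y in ha:o.append(proj(d[c],hatch2w(p,th,[x,y,.0025])[0])[0]-u)
    for c,u,r,h in kn:o.append(proj(d[c],hatch2w(p,th,arm(k,r,h))[0])[0]-u)
    return np.array(o).ravel()
if __name__=='__main__':
    r=least_squares(res,[.55,0,0,.4,1.2,.126,.17,.12,.16],loss='soft_l1')
    print(r.x.round(4));print(res(r.x).reshape(-1,2).round(1).tolist())
    np.save('fit.npy',r.x)
    for h in (0,.03):
        P,H=hatch2w(r.x[:3],r.x[3],[-.13,0,h]);print(P,H.as_matrix()[:,2])
E
python3 fit.py
```

```text
[ 0.5984 -0.0672 -0.0102  0.3918  1.1838  0.121   0.1693  0.1179  0.1551]
[[-1.1, 0.2], [-0.4, 0.3], [-0.3, -0.2], [-0.8, -1.0], [-1.1, -0.2], [-0.5, -0.3], [-0.4, -2.8], [-1.6, -2.3], [-0.1, -1.0], [-0.3, -0.7], [0.1, -1.0], [-0.0, -0.9], [-0.4, -1.0], [-0.3, -0.5], [-0.3, -0.5], [-0.1, -0.2], [-0.2, -0.0], [-0.2, -0.0], [-0.4, -0.3], [-0.6, 0.6], [-0.5, 0.0], [-0.1, -0.6], [-0.9, -0.2], [-1.5, -0.5], [-0.4, -0.3], [-0.4, -0.2], [-0.3, 0.4], [-0.2, -1.1], [0.1, 1.5], [-0.7, -0.8]]
[ 0.53875605 -0.06658512  0.15567484] [-7.93606071e-02  8.12993390e-04  9.96845642e-01]
[ 0.53637523 -0.06656073  0.18558021] [-7.93606071e-02  8.12993390e-04  9.96845642e-01]
```

Request:
{"method": "drive_tool", "body": {"increments": [{"delta_pos": [29.6, -26, -1], "turn": 0, "jaw": 0}, {"delta_pos": [29.6, -26, -1], "turn": 0, "jaw": 0}, {"delta_pos": [29.6, -26, -1], "turn": 0, "jaw": 0}, {"delta_pos": [29.6, -26, -1], "turn": 0, "jaw": 0}, {"delta_pos": [29.6, -26, -1], "turn": 0, "jaw": 0}, {"delta_pos": [29.6, -26, -1], "turn": 0, "jaw": 0}, {"delta_pos": [29.6, -26, -1], "turn": 0, "jaw": 0}, {"delta_pos": [29.6, -26, -1], "turn": 0, "jaw": 0}]}}

```text
time: 0.77
tool_pos: [0.3922, -0.3452, 0.4123]
tcp_rot: [-3.086, -0.588, 0.0]
wrist_force: [0.4, -0.1, 0.5]
width: 0.5
grip_force: 0.0
```

Request:
{"method": "drive_tool", "body": {"increments": [{"delta_pos": [29.6, -26, -1], "turn": 0, "jaw": 0}, {"delta_pos": [29.6, -26, -1], "turn": 0, "jaw": 0}, {"delta_pos": [29.6, -26, -1], "turn": 0, "jaw": 0}, {"delta_pos": [29.6, -26, -1], "turn": 0, "jaw": 0}, {"delta_pos": [29.6, -26, -1], "turn": 0, "jaw": 0}, {"delta_pos": [29.6, -26, -1], "turn": 0, "jaw": 0}, {"delta_pos": [29.6, -26, -1], "turn": 0, "jaw": 0}, {"delta_pos": [0, 0, 0], "turn": 0, "jaw": 0}]}}

```text
time: 1.43
tool_pos: [0.5197, -0.0963, 0.4196]
tcp_rot: [-3.081, -0.596, -0.003]
wrist_force: [0.7, -0.7, -0.1]
width: 0.499
grip_force: 0.0
```

```bash
cat >> h.py <<'E'
def tgt(s,X,off=.155):
    "tool-axis shift (mm) that takes the grasp point to X"
    Rt=R.from_rotvec(s['tcp_rot']);g=s['tool_pos']+Rt.apply([0,0,off]);return Rt.inv().apply(X-g)*1000
def st(s):
    Rt=R.from_rotvec(s['tcp_rot']);y=Rt.apply([0,1,0])
    print('t',round(s['time'],2),'grasp',(s['tool_pos']+Rt.apply([0,0,.155])).round(4),'kyaw',round(-np.arctan2(y[1],y[0]),3),'z',Rt.apply([0,0,1]).round(3),'F',s['wrist_force'].round(1),'M',s['torque'].round(2),'w',round(s['width'],3),'gf',round(float(s['grip_force']),1),'q',s['q'].round(2))
E
python3 - <<'E'
from workcell import bot
import cv2
from h import *
q=np.load('fit.npy')
s=bot.read_state();st(s)
c=bot.read_camera('wrist');im=c['pixels'][:,:,::-1].copy()
X,H=hatch2w(q[:3],q[3],[-.13,0,.03]);print(tgt(s,X))
f=210/np.tan(np.radians(c['fovy'])/2);Rt=R.from_rotvec(s['tcp_rot']);E=np.linalg.inv(c['hand_eye'])
def pj(P):
    P=Rt.inv().apply(P-s['tool_pos']);P=E[:3,:3]@P+E[:3,3];return (P[:2]/P[2]*f+[c['cx'],c['cy']])
for P in [arm(q[4],.037,.042),arm(q[4],-.018,.042),[-.16,.075,.0025],[-.16,-.075,.0025]]:
    u=pj(hatch2w(q[:3],q[3],P)[0]);print(u);cv2.circle(im,tuple(int(v) for v in u),3,(0,0,255),1)
cv2.imwrite('pics/w1.png',im)
E
```

```text
t 1.43 grasp [ 0.5199 -0.0958  0.2646] kyaw 1.188 z [ 0.001  0.003 -1.   ] F [ 0.7 -0.7 -0.1] M [-0.02  0.01 -0.02] w 0.499 gf 0.0 q [-0.23 -0.02  1.9   0.    1.27  0.96]
[ 26.00636746 -20.7688955   79.13896666]
[251.67733421 251.02229712]
[249.12285498 166.52801767]
[147.18216002 178.64146159]
[333.46947984 252.43726462]
```

View pics/w1.png

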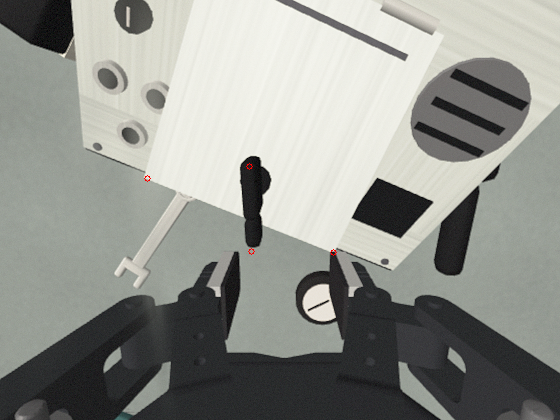

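Request:
{"method": "drive_tool", "body": {"increments": [{"delta_pos": [14, -11, 10], "turn": 0, "jaw": 0}, {"delta_pos": [12, -10, 10], "turn": 0, "jaw": 0}, {"delta_pos": [0, 0, 20], "turn": 0, "jaw": 0}, {"delta_pos": [0, 0, 20], "turn": 0, "jaw": 0}, {"delta_pos": [0, 0, 19], "turn": 0, "jaw": 0}, {"delta_pos": [0, 0, 0], "turn": 0, "jaw": 0}]}}

```text
time: 1.98
tool_pos: [0.5318, -0.0732, 0.3358]
tcp_rot: [-3.084, -0.587, 0.013]
wrist_force: [-1.2, 0.2, -0.8]
width: 0.504
grip_force: 0.0
```

Request:
{"method": "drive_tool", "body": {"increments": [{"delta_pos": [0, 0, 0], "turn": 0, "jaw": -1}, {"delta_pos": [0, 0, 0], "turn": 0, "jaw": -1}, {"delta_pos": [0, 0, 0], "turn": 0, "jaw": -1}, {"delta_pos": [0, 0, 0], "turn": 0, "jaw": -1}, {"delta_pos": [0, 0, 0], "turn": 0, "jaw": -1}], "grip_force": 20}}

```text
time: 2.4
tool_pos: [0.5329, -0.0701, 0.3412]
tcp_rot: [-3.078, -0.586, 0.004]
wrist_force: [-5.7, 14.8, 0.4]
width: 0.117
grip_force: 19.4
```

```bash
python3 - <<'E'
from workcell import bot
from h import *
q=np.load('fit.npy')
s=bot.read_state();st(s)
X,H=hatch2w(q[:3],q[3],[-.13,0,.03]);print(tgt(s,X),-q[2])
E
```

```text
t 2.4 grasp [ 0.5323 -0.069   0.1862] kyaw 1.195 z [-0.004  0.007 -1.   ] F [-5.7 14.8  0.4] M [1.72 0.75 0.14] w 0.117 gf 19.4 q [-0.18  0.06  1.96  0.01  1.13  1.01]
[ 4.7030482  -0.75872049  0.60141575] 0.010243935645154236
```

Request:
{"method": "drive_tool", "body": {"increments": [{"delta_pos": [4.5, -1.5, 0], "turn": 0, "jaw": -1}, {"delta_pos": [0, 0, 0], "turn": 0, "jaw": -1}]}}

```text
time: 2.57
tool_pos: [0.5346, -0.0687, 0.3406]
tcp_rot: [-3.082, -0.589, 0.018]
wrist_force: [-16.3, 3.7, 5.9]
width: 0.12
grip_force: 19.7
```

```bash
cat > now.py <<'E'
from workcell import bot
from h import *
q=np.load('fit.npy')
s=bot.read_state();st(s)
X,H=hatch2w(q[:3],q[3],[-.13,0,.03]);print('to wing now-open',tgt(s,X).round(1), 'Ftool',R.from_rotvec(s['tcp_rot']).inv().apply(s['wrist_force']).round(1))
E
python3 now.py
```

```text
t 2.57 grasp [ 0.5327 -0.0685  0.1856] kyaw 1.193 z [-0.012  0.002 -1.   ] F [-16.3   3.7   5.9] M [0.2  2.1  0.07] w 0.12 gf 19.7 q [-0.17  0.06  1.96 -0.    1.13  1.02]
to wing now-open [ 4.1 -0.4 -0. ] Ftool [-13.8  -9.5  -5.7]
```

Request:
{"method": "drive_tool", "body": {"increments": [{"delta_pos": [0, 0, 0], "turn": -0.12, "jaw": -1}, {"delta_pos": [0, 0, 0], "turn": -0.12, "jaw": -1}, {"delta_pos": [0, 0, 0], "turn": -0.12, "jaw": -1}, {"delta_pos": [0, 0, 0], "turn": -0.12, "jaw": -1}, {"delta_pos": [0, 0, 0], "turn": -0.12, "jaw": -1}, {"delta_pos": [0, 0, 0], "turn": -0.12, "jaw": -1}]}}

```text
time: 3.07
tool_pos: [0.5366, -0.0713, 0.3419]
tcp_rot: [2.673, 1.645, -0.008]
wrist_force: [-5.3, -3.0, 1.4]
width: 0.117
grip_force: 29.4
```

```bash
python3 now.py
```

```text
t 3.07 grasp [ 0.5361 -0.072   0.1869] kyaw 0.468 z [-0.003 -0.005 -1.   ] F [-5.3 -3.   1.4] M [-1.15  0.38 -0.05] w 0.117 gf 29.4 q [-0.18  0.06  1.96 -0.01  1.12  0.29]
to wing now-open [ 5.  -2.3  1.3] Ftool [-5.1 -3.4 -1.4]
```

Request:
{"method": "drive_tool", "body": {"increments": [{"delta_pos": [0, 0, 0], "turn": -0.11, "jaw": -1}, {"delta_pos": [0, 0, 0], "turn": -0.11, "jaw": -1}, {"delta_pos": [0, 0, 0], "turn": -0.11, "jaw": -1}, {"delta_pos": [0, 0, 0], "turn": -0.09, "jaw": -1}, {"delta_pos": [0, 0, 0], "turn": 0, "jaw": -1}]}}

```text
time: 3.48
tool_pos: [0.5384, -0.0715, 0.3434]
tcp_rot: [2.272, 2.161, -0.001]
wrist_force: [-2.8, -7.0, 0.7]
width: 0.116
grip_force: 24.0
```

```bash
python3 now.py; python3 - <<'E'
from h import *
q=np.load('fit.npy')
for th in [.39,.3,.2,.1,.05,0]:
    print(th,(hatch2w(q[:3],th,[-.13,0,.03])[0]).round(4))
E
```

```text
t 3.48 grasp [ 0.539  -0.0723  0.1884] kyaw 0.05 z [ 0.004 -0.005 -1.   ] F [-2.8 -7.   0.7] M [-1.26 -0.19  0.02] w 0.116 gf 24.0 q [-0.18  0.06  1.95 -0.    1.12 -0.12]
to wing now-open [ 5.6 -3.   2.8] Ftool [-7.1 -2.5 -0.7]
0.39 [ 0.5363 -0.0666  0.1853]
0.3 [ 0.5351 -0.0665  0.1734]
0.2 [ 0.5351 -0.0665  0.1601]
0.1 [ 0.5363 -0.0666  0.1468]
0.05 [ 0.5374 -0.0666  0.1402]
0 [ 0.5389 -0.0666  0.1337]
```

Request:
{"method": "drive_tool", "body": {"increments": [{"delta_pos": [1, 0, 5], "turn": 0, "jaw": -1}, {"delta_pos": [1, 0, 5], "turn": 0, "jaw": -1}, {"delta_pos": [1, 0, 5], "turn": 0, "jaw": -1}, {"delta_pos": [1, 0, 5], "turn": 0, "jaw": -1}, {"delta_pos": [0, 0, 5], "turn": 0, "jaw": -1}, {"delta_pos": [0, 0, 0], "turn": 0, "jaw": -1}]}}

```text
time: 3.98
tool_pos: [0.5385, -0.0701, 0.3225]
tcp_rot: [2.27, 2.154, -0.006]
wrist_force: [-22.2, -16.6, 24.3]
width: 0.115
grip_force: 113.7
```

```bash
python3 now.py
```

```text
t 3.98 grasp [ 0.5393 -0.0719  0.1675] kyaw 0.053 z [ 0.005 -0.012 -1.   ] F [-22.2 -16.6  24.3] M [-2.8  -0.23  0.05] w 0.115 gf 113.7 q [-0.17  0.08  1.98 -0.01  1.08 -0.11]
to wing now-open [  4.9  -3.1 -18.2] Ftool [-18.  -21.1 -24.2]
```

Request:
{"method": "drive_tool", "body": {"increments": [{"delta_pos": [0, 0, 0], "turn": 0, "jaw": -0.38}, {"delta_pos": [0, 0, 0], "turn": 0, "jaw": -0.38}, {"delta_pos": [0, 0, 0], "turn": 0, "jaw": -0.38}]}}

```text
time: 4.23
tool_pos: [0.5387, -0.0662, 0.3179]
tcp_rot: [2.279, 2.157, 0.004]
wrist_force: [-0.3, -0.5, 1.7]
width: 0.315
grip_force: 0.5
```

```bash
python3 now.py
```

```text
t 4.23 grasp [ 0.5393 -0.0664  0.1629] kyaw 0.055 z [ 0.004 -0.001 -1.   ] F [-0.3 -0.5  1.7] M [-0.06 -0.03 -0.  ] w 0.315 gf 0.5 q [-0.17  0.09  1.98 -0.    1.07 -0.11]
to wing now-open [ -0.4  -2.8 -22.7] Ftool [-0.5 -0.3 -1.7]
```

Request:
{"method": "drive_tool", "body": {"increments": [{"delta_pos": [0, 0, 5], "turn": 0, "jaw": -0.38}, {"delta_pos": [0, 0, 5], "turn": 0, "jaw": -0.38}, {"delta_pos": [0, 0, 5], "turn": 0, "jaw": -0.38}, {"delta_pos": [0, 0, 5], "turn": 0, "jaw": -0.38}, {"delta_pos": [0, 0, 3], "turn": 0, "jaw": -0.38}, {"delta_pos": [0, 0, 0], "turn": 0, "jaw": -0.38}]}}

```text
time: 4.73
tool_pos: [0.539, -0.0653, 0.2928]
tcp_rot: [2.279, 2.16, 0.003]
wrist_force: [-0.1, 0.7, 3.1]
width: 0.311
grip_force: 1.1
```

```bash
cat > look.py <<'E'
import sys
from workcell import bot
import cv2
c=bot.read_camera('wrist')['pixels'][:,:,::-1]
d=bot.read_camera('scene')['pixels'][140:260,160:320,::-1]
cv2.imwrite(sys.argv[1],cv2.hconcat([cv2.resize(c,(400,300)),cv2.resize(d,(400,300))]))
E
python3 now.py;python3 look.py pics/w2.png
```

```text
t 4.73 grasp [ 0.5393 -0.0653  0.1378] kyaw 0.054 z [ 0.002 -0.    -1.   ] F [-0.1  0.7  3.1] M [-0.   -0.16 -0.  ] w 0.311 gf 1.1 q [-0.17  0.11  2.    0.    1.03 -0.11]
to wing now-open [ -1.4  -2.8 -47.8] Ftool [ 0.7 -0.1 -3.1]
```

View pics/w2.png

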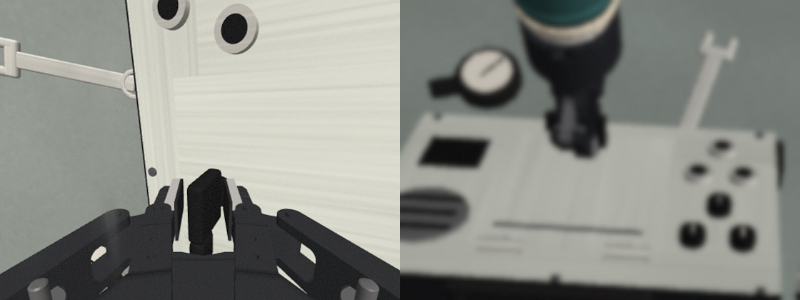

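Request:
{"method": "drive_tool", "body": {"increments": [{"delta_pos": [0, 0, 3], "turn": 0, "jaw": -0.38}, {"delta_pos": [0, 0, 3], "turn": 0, "jaw": -0.38}, {"delta_pos": [0, 0, 0], "turn": 0, "jaw": -0.38}]}}

```text
time: 5.08
tool_pos: [0.5396, -0.0653, 0.288]
tcp_rot: [2.278, 2.158, 0.006]
wrist_force: [2.8, 0.3, 6.1]
width: 0.306
grip_force: 4.0
```

```bash
python3 now.py
```

```text
t 5.08 grasp [ 0.5404 -0.0653  0.133 ] kyaw 0.054 z [ 0.005 -0.    -1.   ] F [2.8 0.3 6.1] M [ 0.15 -0.66  0.06] w 0.306 gf 4.0 q [-0.17  0.12  2.    0.    1.01 -0.11]
to wing now-open [ -1.4  -3.7 -52.6] Ftool [ 0.5  2.8 -6.1]
```

Request:
{"method": "drive_tool", "body": {"increments": [{"delta_pos": [0, 0, 3], "turn": 0, "jaw": -0.38}, {"delta_pos": [0, 0, 3], "turn": 0, "jaw": -0.38}, {"delta_pos": [0, 0, 0], "turn": 0, "jaw": -0.38}]}}

```text
time: 5.33
tool_pos: [0.5405, -0.0654, 0.2855]
tcp_rot: [2.277, 2.157, 0.008]
wrist_force: [-3.7, 2.6, 23.0]
width: 0.309
grip_force: 11.2
```

```bash
python3 now.py
```

```text
t 5.33 grasp [ 0.5416 -0.0654  0.1305] kyaw 0.054 z [ 0.007 -0.    -1.   ] F [-3.7  2.6 23. ] M [ 0.39  0.1  -0.02] w 0.309 gf 11.2 q [-0.17  0.12  2.    0.    1.01 -0.11]
to wing now-open [ -1.4  -4.7 -55.1] Ftool [  2.4  -3.7 -23. ]
```

Request:
{"method": "drive_tool", "body": {"increments": [{"delta_pos": [0, 0, 0], "turn": 0.12, "jaw": -0.38}, {"delta_pos": [0, 0, 0], "turn": 0.12, "jaw": -0.38}, {"delta_pos": [0, 0, 0], "turn": 0.12, "jaw": -0.38}]}}

```text
time: 5.58
tool_pos: [0.5404, -0.0637, 0.2852]
tcp_rot: [2.635, 1.709, 0.014]
wrist_force: [-2.2, 12.4, 22.4]
width: 0.312
grip_force: 19.9
```

```bash
python3 now.py
```

```text
t 5.58 grasp [ 0.5416 -0.0631  0.1302] kyaw 0.42 z [ 0.008  0.004 -1.   ] F [-2.2 12.4 22.4] M [ 1.6  -0.07  0.34] w 0.312 gf 19.9 q [-0.16  0.12  2.01  0.01  1.01  0.25]
to wing now-open [ -4.9  -3.1 -55.5] Ftool [ 10.6  -6.9 -22.4]
```

Request:
{"method": "drive_tool", "body": {"increments": [{"delta_pos": [0, 0, 0], "turn": 0.12, "jaw": -0.38}, {"delta_pos": [0, 0, 0], "turn": 0.12, "jaw": -0.38}, {"delta_pos": [0, 0, 0], "turn": 0.12, "jaw": -0.38}]}}

```text
time: 5.83
tool_pos: [0.5404, -0.0637, 0.2847]
tcp_rot: [2.899, 1.21, 0.013]
wrist_force: [-1.0, 7.2, 16.7]
width: 0.309
grip_force: 10.6
```

```bash
python3 now.py
```

```text
t 5.83 grasp [ 0.5416 -0.0632  0.1297] kyaw 0.78 z [ 0.008  0.003 -1.   ] F [-1.   7.2 16.7] M [ 1.16 -0.27  0.2 ] w 0.309 gf 10.6 q [-0.16  0.12  2.01  0.01  1.01  0.61]
to wing now-open [ -5.6  -1.2 -55.9] Ftool [  4.6  -5.7 -16.7]
```

Request:
{"method": "drive_tool", "body": {"increments": [{"delta_pos": [0, 0, 1.5], "turn": 0, "jaw": -0.38}, {"delta_pos": [0, 0, 0.8], "turn": 0.12, "jaw": -0.38}, {"delta_pos": [0, 0, 0.8], "turn": 0.12, "jaw": -0.38}]}}

```text
time: 6.08
tool_pos: [0.541, -0.0637, 0.2835]
tcp_rot: [-3.022, -0.855, -0.016]
wrist_force: [-3.3, 10.6, 29.3]
width: 0.306
grip_force: 16.2
```

```bash
python3 now.py
```

```text
t 6.08 grasp [ 0.5424 -0.0632  0.1285] kyaw 1.02 z [ 0.009  0.003 -1.   ] F [-3.3 10.6 29.3] M [1.58 0.1  0.2 ] w 0.306 gf 16.2 q [-0.16  0.12  2.01  0.01  1.    0.85]
to wing now-open [ -6.3  -0.2 -57.2] Ftool [  3.  -10.7 -29.3]
```

Request:
{"method": "drive_tool", "body": {"increments": [{"delta_pos": [0, 0, 0.3], "turn": 0.12, "jaw": -0.38}, {"delta_pos": [0, 0, 0.7], "turn": 0.12, "jaw": -0.38}]}}

```text
time: 6.25
tool_pos: [0.541, -0.0644, 0.2823]
tcp_rot: [3.103, 0.487, 0.016]
wrist_force: [-4.2, 5.2, 25.7]
width: 0.312
grip_force: 12.9
```

```bash
python3 now.py
```

```text
t 6.25 grasp [ 0.5426 -0.0642  0.1273] kyaw 1.259 z [ 0.01   0.001 -1.   ] F [-4.2  5.2 25.7] M [0.42 0.3  0.03] w 0.312 gf 12.9 q [-0.17  0.13  2.01  0.    1.    1.09]
to wing now-open [ -6.    0.5 -58.3] Ftool [ -2.1  -6.2 -25.7]
```

Request:
{"method": "drive_tool", "body": {"increments": [{"delta_pos": [0, 0, 1], "turn": 0.12, "jaw": -0.38}, {"delta_pos": [0, 0, 1.2], "turn": 0.12, "jaw": -0.38}, {"delta_pos": [0, 0, 1.2], "turn": 0.1, "jaw": -0.38}]}}

```text
time: 6.5
tool_pos: [0.5407, -0.065, 0.2796]
tcp_rot: [-3.141, 0.044, -0.012]
wrist_force: [-10.7, 6.9, 37.8]
width: 0.313
grip_force: 21.5
```

```bash
python3 now.py;python3 look.py pics/w3.png
```

```text
t 6.5 grasp [ 0.5419 -0.065   0.1246] kyaw 1.599 z [ 0.008  0.    -1.   ] F [-10.7   6.9  37.8] M [1.43 1.5  0.35] w 0.313 gf 21.5 q [-0.17  0.13  2.01  0.    1.    1.43]
to wing now-open [ -5.    1.7 -61.1] Ftool [-10.6  -6.6 -37.8]
```

View pics/w3.png

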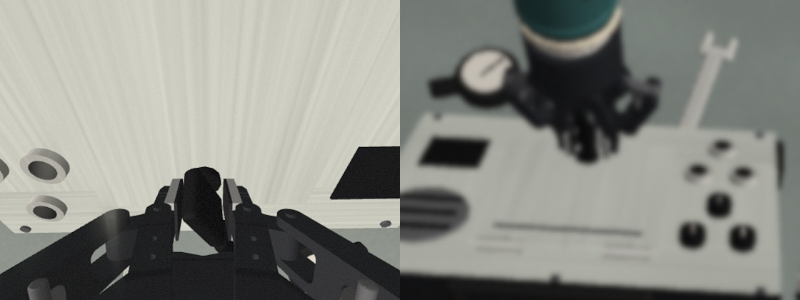

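Request:
{"method": "drive_tool", "body": {"increments": [{"delta_pos": [0, 0, -2], "turn": 0, "jaw": -0.5}, {"delta_pos": [0, 0, -0.5], "turn": 0, "jaw": -0.6}, {"delta_pos": [0, 0, 0], "turn": 0, "jaw": -0.65}], "grip_force": 40}}

```text
time: 6.85
tool_pos: [0.5393, -0.0658, 0.2794]
tcp_rot: [3.14, -0.035, 0.006]
wrist_force: [-5.2, -0.4, 22.3]
width: 0.179
grip_force: 13.5
```

```bash
python3 now.py
```

```text
t 6.85 grasp [ 0.5399 -0.066   0.1244] kyaw 1.593 z [ 0.004 -0.001 -1.   ] F [-5.2 -0.4 22.3] M [-0.08  0.77  0.05] w 0.179 gf 13.5 q [-0.17  0.13  2.01 -0.    1.    1.43]
to wing now-open [ -3.3   0.7 -61.2] Ftool [ -5.1   0.6 -22.3]
```

Request:
{"method": "drive_tool", "body": {"increments": [{"delta_pos": [0, 0, 0], "turn": 0, "jaw": -1}, {"delta_pos": [0, 0, 0], "turn": 0, "jaw": -1}, {"delta_pos": [0, 0, 0], "turn": 0.02, "jaw": -1}, {"delta_pos": [0, 0, 0], "turn": 0, "jaw": -1}]}}

```text
time: 7.18
tool_pos: [0.5391, -0.0653, 0.2793]
tcp_rot: [3.141, -0.068, 0.005]
wrist_force: [-6.7, 0.7, 21.6]
width: 0.113
grip_force: 53.1
```

```bash
python3 now.py
```

```text
t 7.18 grasp [ 0.5396 -0.0654  0.1243] kyaw 1.614 z [ 0.003 -0.    -1.   ] F [-6.7  0.7 21.6] M [0.47 0.78 0.25] w 0.113 gf 53.1 q [-0.17  0.13  2.01  0.    1.    1.45]
to wing now-open [ -2.9   1.3 -61.3] Ftool [ -6.6  -0.5 -21.7]
```

Request:
{"method": "drive_tool", "body": {"increments": [{"delta_pos": [0, 0, 0], "turn": 0, "jaw": -0.2}, {"delta_pos": [0, 0, -1], "turn": 0, "jaw": -0.2}, {"delta_pos": [0, 0, -2], "turn": 0, "jaw": -0.2}, {"delta_pos": [0, 0, -5], "turn": 0, "jaw": -0.2}, {"delta_pos": [0, 0, -20], "turn": 0, "jaw": -0.2}, {"delta_pos": [0, 0, -40], "turn": 0, "jaw": -0.2}, {"delta_pos": [0, 0, -40], "turn": 0, "jaw": -0.2}, {"delta_pos": [0, 0, 0], "turn": 0, "jaw": -0.2}]}}

```text
time: 7.85
tool_pos: [0.5406, -0.0655, 0.3918]
tcp_rot: [3.14, -0.068, 0.02]
wrist_force: [1.3, -0.7, 2.0]
width: 0.402
grip_force: 0.0
```

```bash
python3 now.py;python3 look.py pics/w4.png
```

```text
t 7.85 grasp [ 0.5425 -0.0657  0.2368] kyaw 1.614 z [ 0.013 -0.001 -1.   ] F [ 1.3 -0.7  2. ] M [-0.02 -0.05  0.02] w 0.402 gf 0.0 q [-0.17  0.02  1.9   0.    1.2   1.45]
to wing now-open [-6.8  1.1 51.2] Ftool [ 1.4  0.6 -2. ]
```

View pics/w4.png

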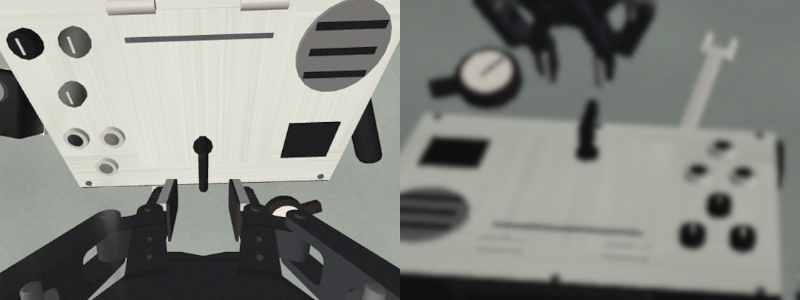

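```bash
python3 - <<'E'
from h import *
import pickle
d=pickle.load(open('c0.pkl','rb'))['scene'];q=np.load('fit.npy')
for th in (0,.025,.1,.15):print(th,[proj(d,hatch2w(q[:3],th,arm(1.59,r,.042))[0])[0].round(1) for r in(.037,-.018)])
E
```

```text
0 [array([236.8, 179.2]), array([232.8, 191.1])]
0.025 [array([236.7, 177.8]), array([232.7, 190.3])]
0.1 [array([236.4, 173.8]), array([232.3, 187.8])]
0.15 [array([236.1, 171.2]), array([232. , 186.2])]
```

```bash
python3 -c "
from workcell import bot
print(bot.finish_job())"
```

```text
the job is handed in; nothing more can be done
None
```

The hatch is pressed shut and latched, with the knob turned clockwise to its stop; the final picture shows it staying shut after the gripper let go. The job is handed in at about 8 s of robot time, and I saw no gear moved.

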